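# Re-dress the clear organiser steps: swap tin and tray, nest the dish

## Robot

A 7-joint arm with a two-finger parallel gripper is mounted at the origin on the work surface. World frame = base frame: x ahead of the robot, y to its left, z up, the work surface at z = 0. Lengths are in m, angles in rad, forces in N, time in s.
With the tool pointing down it reaches from about 0.4 to 0.9 m from the base axis. Payload 5.6 kg.
Tool frame: the origin (TCP) lies midway between the tips of the shut fingers; the grasp point (between the pads) lies 19 mm behind it; z points along the fingers, y is the line along which they close (so a half turn about z gives the same grasp; the last joint's range is limited). The gripper opens to 92 mm and grips with 3 to 60 N. Pads are 20 mm wide; open, the fingers measure 128 mm over their backs; the gripper's body (75 mm by 189 mm) begins 69 mm behind the grasp point.
Start: joints at [-1.323, 0.468, -0.012, 1.603, 0.006, 1.071, -0.056], TCP at [0.186, 0.623, 0.215] pointing down, gripper open.
Joint ranges: [-2.53, 2.53], [-0.31, 2.02], [-1.57, 1.55], [0.28, 2.44], [-1.29, 4.43], [0.15, 1.84], [-2.92, 2.92]. Speed limits (rad/s): [2.57, 2.57, 3.14, 3.14, 3.14, 3.14, 3.14].

## Interface

Orientations are given as a 3x3 rotation matrix whose columns are the frame's x, y, z axes.
In Python, from station import env, effector, solver, viewer, workorder, search_frame, tip_of gives the robot as it stands. Calls block until the motion is done:
- env.reach(position, orientation): joint-space move of the TCP to a pose.
- env.movel(position, frame=None, rate=0.15): straight line of the TCP; frame=None keeps the orientation; rate is the mean speed in m/s.
- env.goto_joints(angles): joint-space move.
- effector.release() and effector.grasp(squeeze=None): open the fingers fully, or close them until they stop; squeeze is the grip in N (None keeps the last).
- env.pause(seconds).
- solver.inverse_kinematics(position, orientation): joint angles nearest the present ones, or None.
- env.sense(): the state.
- viewer.read_camera(name): name is "side" or "top"; returns (picture, depth): 480x640x3 uint8, red, green, blue; 480x640 float32, m along the optical axis (not along the pixel's ray), 0 where there is no reading.
- viewer.camera_info(name): a dict with "intrinsics" (3x3 intrinsics, pixels), "dist_coeffs" ([k1, k2, p1, p2, k3] as OpenCV has them; the pictures are not rectified), "eye" and "rotation" of the camera in the world. Camera axes: x right, y up, looking along -z (the intrinsics and any distortion apply to the point x, -y, -z); pixel columns grow to the right and rows downward; lengths in m; the calibration is good to about 2 mm. A picture is of the moment at which its call begins. camera_info takes no time and is no camera call.
A pose or a line that the arm cannot do raises env.PlanningError and nothing moves.
- workorder.finish_job(): hands the job in; it is judged then, once.
Trained networks look in the newest picture that a camera, given by its name, has taken for a name from the list of things; names that differ only in an ending like _2 or _b are one class to them, and where a whole thing is asked for, a point or a joint stands for the part that bears it (a point fixed in the world has none). Each returns a list of dicts, best first, with "score" (0 to 1); they miss things now and then, are a little off and sometimes report something else, mostly with a low value. They report only what shows in the picture. A call takes as long as a camera call. They do not tell look-alikes from the thing itself.
- search_frame(camera, name): "at" ([x, y, z] in m, in world coordinates, good to about 4 mm: the middle of the surface that is visible of it).
- tip_of(camera, name): "at" ([x, y, z] in m, in world coordinates, good to about 4 mm: a listed point, or the origin of a listed thing).
The state is a dict: "t": time; "joint_positions": joint angles; "joint_velocities": joint speeds; "tau": joint torques, N m; "ee_pos": TCP position; "tcp_rot": TCP orientation; "wrist_force": force on the tool from outside, world axes, zero at the start; "moment": the same for the moment, N m; "gripper_width": finger opening in m; "grasp_force": force on a finger pad.
Only numpy, scipy, OpenCV 4.12 (cv2) and the standard library are available. Lean on these libraries where they do the work, as an engineer would, in place of code of your own. Each camera call takes 0.05 s, during which the arm holds its last target. There are 200 camera calls.

## Task

Set the three clear organiser steps right: the tin and the shallow white tray must change places, so that the tray stands in the middle of the lowest step and the tin in the middle of the middle one (park one on a bare patch of the chest top meanwhile). Turn the deep white dish that stands on the highest step to match the tray and nest it in the tray, flat on the tray's floor, and stand the square glass bottle upright in the middle of the highest step in its stead. Set everything down rather than dropping it, do not tip over the bottle or the tin, and leave the round bottle, the tweezers and the nail file where they are.

Things in the scene. Friction and masses are not known exactly. Their poses are not given: they have to be found in the camera images.
- step_low: Lowest of the organiser's three clear plastic steps (rimless 5 mm tread on two end panels): 84 mm (x) by 140 mm (y, along the row), tread top 30 mm above its origin. Origin: centre of its footprint, 5 mm above the chest top. Fixed, as are all three, in a row in any order, 165 mm between centres. The tin stands on it at the start.
- step_mid: Middle-height clear step, fixed: 90 mm (x) by 110 mm (y, along the row), tread top 60 mm above its origin. Origin: centre of its footprint, 5 mm above the chest top. The tray stands on it at the start. Under the row lies a clear base plate, 112 mm deep, 500 mm long, 5 mm thick, centred on the middle one of the row.
- step_high: Highest clear step, fixed: 90 mm square, tread top 90 mm above its origin, its y along the row. Origin: centre of its footprint, 5 mm above the chest top. The dish stands on it at the start.
- tray: Shallow white plastic tray, oblong with cut corners: outside 62 mm (its x) by 112 mm (its y, the long way) by 20 mm high, upright walls 3 mm thick, floor 4 mm thick, so 56 by 106 mm inside. 90 g. Origin: centre of its underside, z up. Can be gripped from above across the 62 mm, over the outside.
- dish: Deep white plastic dish of the same cut-corner outline but smaller: outside 44 mm (its x) by 92 mm (its y, the long way) by 44 mm high, upright walls 3 mm thick. 80 g. Nests in the tray either way round with 6 to 7 mm to spare all round, its underside then 4 mm above the tray's underside and its upper 28 mm standing clear of the tray's rim; grip it there, across the 44 mm. Origin: centre of its underside, z up.
- tin: Closed round flat metal tin (petroleum jelly), 56 mm across its overlapping lid (lid from 15 to 28 mm up; 54 mm across below), 28 mm high, 70 g. Origin: centre of its underside, z up.
- bottle_square: Closed glass nail polish bottle with a square body 30 by 30 mm, 38 mm high, and a tall round black cap 15 mm across from 40 to 76 mm up. 55 g. Stands on the chest top at the start. Origin: centre of its underside, z up.
- bottle_round: Bystander: squat round nail polish bottle 38 mm across with a short round black cap, 55 mm high, loose on the chest top. Origin: centre of its underside. Not to be moved.
- tweezers: Bystander: steel tweezers lying flat on the chest top, 96 mm long (along its x), about 16 mm wide, 6 mm high. Origin: middle of its underside. Not to be moved.
- nail_file: Bystander: blue nail file lying flat on the chest top, 130 mm long (along its x), 17 mm wide, 4 mm thick. Origin: middle of its underside. Not to be moved.
Not all that is in view belongs to the job. What is shaped like the tin but blue is not meant.

How it is judged:
At the end, for the whole second after the job is handed in: Tray level on the low step, tin upright on the middle one, square bottle upright on the high one, each within 15 mm of the step's centre; dish flat on the tray's floor, within 10 mm of its centre and 0.2 rad of its long side; all at rest; the three bystanders within 20 mm of their starts (horizontal distance between tray and step_low below 0.015 m and z of tray in the frame of step_low between 0.026 and 0.035 m and angle between each of tray, tin, bottle_square, dish's own z axis and vertical below 0.1 rad and horizontal distance between tin and step_mid below 0.015 m and z of tin in the frame of step_mid between 0.056 and 0.065 m and horizontal distance between bottle_square and step_high below 0.015 m and z of bottle_square in the frame of step_high between 0.086 and 0.095 m and horizontal distance between dish and tray below 0.01 m and z of dish in the frame of tray between 0.001 and 0.007 m and angle between the y axis of dish and the y axis of tray, either way round below 0.2 rad and linear speed of each of tray, dish, tin, bottle_square below 0.02 m/s and distance of each of bottle_round, tweezers, nail_file from where it was at the start of the episode below 0.02 m); the robot touches nothing.
It fails at once if the square bottle or the tin is tipped over (leaning more than 0.8 rad) (angle between any of bottle_square, tin's own z axis and vertical above 0.8 rad).
It fails at once if the round bottle, the tweezers or the nail file is moved more than 20 mm (distance of any of bottle_round, tweezers, nail_file from where it was at the start of the episode above 0.02 m).
It fails at once if a thing is dropped (moving faster than 0.6 m/s, as after a fall of some 18 mm, with no finger touching it) ((linear speed of tray above 0.6 m/s and contact force between tray and the fingers below 0.05 N) or (linear speed of dish above 0.6 m/s and contact force between dish and the fingers below 0.05 N) or (linear speed of tin above 0.6 m/s and contact force between tin and the fingers below 0.05 N) or (linear speed of bottle_square above 0.6 m/s and contact force between bottle_square and the fingers below 0.05 N)).
It also fails if it takes over 125 s, if anything falls off the work surface, if the arm or the gripper's body presses on something with over 40 N, if the wrist force passes 120 N, or if a joint passes its speed limit or range.

## Working session

There is one attempt and no reset: what is moved stays moved. The work goes in short steps, each a Python script; the robot and the scene stay as the last script left them, time stands still between calls to the robot, and variables do not carry over. Pictures are saved under pics/ and viewed, at most 14 in all, crops included, and the job is handed in when it is done.

```bash
mkdir -p pics; ls; python3 - <<'E'
from station import *
import cv2,numpy as np
np.set_printoptions(precision=4,suppress=True)
for c in("top","side"):
    p,d=viewer.read_camera(c); cv2.imwrite(f"pics/{c}0.png",p[:,:,::-1]); np.savez(f"{c}0.npz",p=p,d=d)
    print(c,viewer.camera_info(c))
    for n in("step_low","step_mid","step_high","tray","dish","tin","bottle_square","bottle_round","tweezers","nail_file"):
        print(n,[(np.round(r["at"],3).tolist(),round(r["score"],2)) for r in tip_of(c,n)[:3]])
print(env.sense()["t"])
E
```

```text
pics
top {'intrinsics': array([[442.4811,   0.    , 316.2638],
       [  0.    , 442.4811, 244.0337],
       [  0.    ,   0.    ,   1.    ]]), 'dist_coeffs': array([-0.0653,  0.    ,  0.    ,  0.    ,  0.    ]), 'eye': array([ 0.4896, -0.0086,  0.9494]), 'rotation': array([[-0.0156,  0.9852, -0.171 ],
       [-0.9993, -0.0209, -0.0294],
       [-0.0325,  0.1704,  0.9848]])}
step_low [([0.636, 0.214, 0.001], 0.68), ([0.644, 0.23, 0.036], 0.57), ([0.461, 0.351, 0.004], 0.5)]
step_mid [([0.612, -0.114, 0.003], 0.91)]
step_high [([0.622, 0.051, 0.005], 0.8)]
tray [([0.606, -0.113, 0.063], 0.8)]
dish [([0.614, 0.048, 0.09], 0.81)]
tin [([0.478, 0.259, -0.0], 0.7), ([0.775, 0.235, 0.004], 0.65), ([0.644, 0.23, 0.034], 0.58)]
bottle_square [([0.472, -0.351, 0.003], 0.77)]
bottle_round [([0.459, 0.354, 0.002], 0.67)]
tweezers [([0.445, 0.109, -0.006], 0.46)]
nail_file [([0.79, -0.04, 0.002], 0.98)]
side {'intrinsics': array([[611.6861,   0.    , 313.58  ],
       [  0.    , 611.6861, 242.0499],
       [  0.    ,   0.    ,   1.    ]]), 'dist_coeffs': array([0.04, 0.  , 0.  , 0.  , 0.  ]), 'eye': array([-0.0062, -0.8128,  0.8201]), 'rotation': array([[ 0.8023,  0.3363, -0.4932],
       [-0.597 ,  0.4544, -0.6612],
       [ 0.0017,  0.8249,  0.5653]])}
step_low [([0.64, 0.209, 0.007], 0.76), ([0.606, -0.117, 0.064], 0.18)]
step_mid [([0.615, -0.116, 0.004], 0.59)]
step_high [([0.612, 0.046, 0.095], 0.65), ([0.605, -0.118, 0.064], 0.22)]
tray [([0.796, -0.04, 0.002], 0.64), ([0.608, -0.118, 0.064], 0.62)]
dish [([0.612, 0.049, 0.099], 0.8)]
tin [([0.641, 0.388, -0.003], 0.9), ([0.644, 0.231, 0.034], 0.61), ([0.773, 0.233, -0.001], 0.58)]
bottle_square [([0.472, -0.351, -0.0], 0.92), ([0.644, 0.231, 0.033], 0.75)]
bottle_round [([0.461, 0.354, 0.004], 0.67)]
tweezers [([0.447, 0.112, -0.002], 0.69), ([0.47, -0.354, -0.003], 0.2)]
nail_file [([0.795, -0.039, 0.006], 0.68), ([0.615, -0.114, 0.002], 0.66)]
1.1
```

View pics/top0.png

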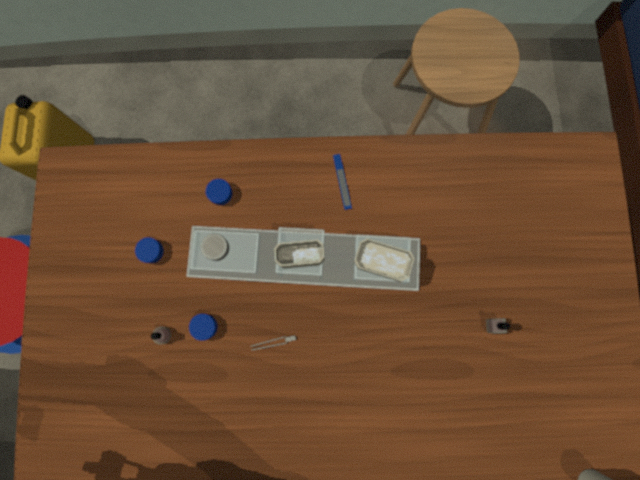

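View pics/side0.png

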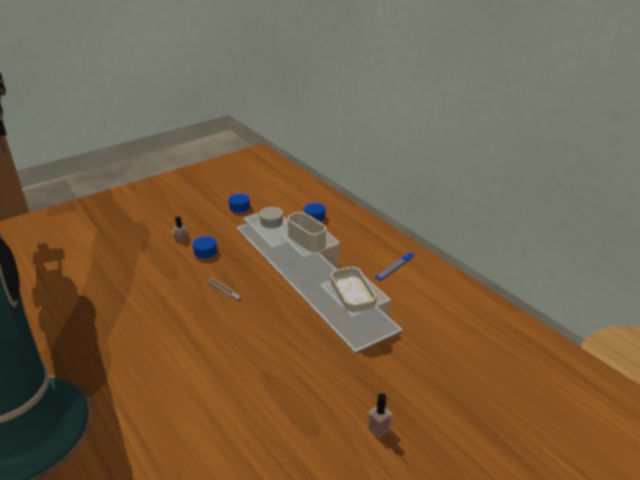

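Candidates, top view: the tin is the grey one at (215,246). The blue look-alikes are at (219,192), (149,250) and (203,327). The square bottle is at (498,326); the round one at (161,335) is a bystander. The dish is at (300,254), the tray at (384,260), the tweezers at (273,343) and the file at (342,182). Next I'll rectify crops at each tread height and fit shapes from the depth.

```bash
cat > h.py <<'E'
from station import *
import cv2,numpy as np
np.set_printoptions(precision=4,suppress=True)
F=np.diag([1.,-1,-1])
def project(cam,P):
    i=viewer.camera_info(cam); R=F@np.array(i["rotation"]).T
    return cv2.projectPoints(np.asarray(P,float).reshape(-1,1,3),cv2.Rodrigues(R)[0],-R@i["eye"],i["intrinsics"],i["dist_coeffs"])[0][:,0]
def cloud(cam,d):
    i=viewer.camera_info(cam); v,u=np.mgrid[:480,:640]
    n=cv2.undistortPoints(np.stack([u,v],-1).reshape(-1,1,2).astype(float),i["intrinsics"],i["dist_coeffs"])[:,0]
    z=d.reshape(-1,1); P=np.hstack([n*z,z])@F@np.array(i["rotation"]).T+i["eye"]
    return np.where(z>0,P,np.nan).reshape(480,640,3)
def ortho(cam,p,c,z,w=400,h=300,s=2.):   # world y to the left, x up; s px/mm
    r,k=np.mgrid[:h,:w]; y=c[1]-(k-w/2)/s/1e3; x=c[0]-(r-h/2)/s/1e3
    m=project(cam,np.stack([x,y,0*x+z],-1)).reshape(h,w,2).astype(np.float32)
    return cv2.remap(p,m,None,cv2.INTER_CUBIC)
def rect(pts):
    (c,(a,b),_),q=cv2.minAreaRect(pts.astype(np.float32)*1000),None
    B=cv2.boxPoints(cv2.minAreaRect(pts.astype(np.float32)*1000)); e=[B[1]-B[0],B[2]-B[1]]
    l=max(e,key=np.linalg.norm); ang=np.arctan2(-l[0],l[1])  # yaw of the long side from world y
    return np.array(c)/1000,sorted([a,b]),(ang+np.pi/2)%np.pi-np.pi/2
E
python3 - <<'E'
from h import *
for cam in("top","side"):
    f=np.load(cam+"0.npz"); C=cloud(cam,f["d"]).reshape(-1,3)
    for n,c,r,lo,hi in(("tin",(.644,.23),.05,.050,.075),("lowtread",(.638,.212),.1,.027,.043),("dishrim",(.614,.048),.07,.125,.15),("hightread",(.614,.048),.075,.087,.103),
       ("trayrim",(.608,-.115),.075,.079,.095),("midtread",(.608,-.115),.085,.058,.0655),("bsq",(.472,-.351),.04,.02,.05),("cap",(.472,-.351),.04,.055,.09),("base",(.615,.05),.27,.0025,.012)):
        m=(np.hypot(C[:,0]-c[0],C[:,1]-c[1])<r)&(C[:,2]>lo)&(C[:,2]<hi)
        if m.sum()>8:
            a,b,g=rect(C[m,:2]); print(cam,n,m.sum(),"c",a,"size",np.round(b,1),"yaw %.3f"%g,"z med %.4f"%np.median(C[m,2]))
p=np.load("top0.npz")["p"]
I=[ortho("top",p,c,z) for c,z in(((.638,.212),.035),((.617,.049),.095),((.613,-.115),.065),((.614,.048),.139))]
im=np.vstack([np.hstack(I[:2]),np.hstack(I[2:])]); cv2.imwrite("pics/ortho.png",im[:,:,::-1])
E
```

```text
top tin 569 c [0.6435 0.2295] size [52.2 55.6] yaw 0.050 z med 0.0629
top lowtread 1983 c [0.6384 0.2146] size [ 83.  142.4] yaw -0.077 z med 0.0348
top dishrim 305 c [0.6145 0.0478] size [44.2 91.6] yaw 0.070 z med 0.1375
top hightread 1664 c [0.6246 0.0477] size [90.7 93.8] yaw -0.080 z med 0.0962
top trayrim 278 c [ 0.6068 -0.1152] size [ 62.3 109.8] yaw -0.305 z med 0.0845
top midtread 545 c [ 0.612  -0.1142] size [ 90.2 107.5] yaw -0.069 z med 0.0642
top bsq 177 c [ 0.4732 -0.3491] size [28.2 30.3] yaw -0.017 z med 0.0368
top cap 79 c [ 0.4725 -0.3492] size [13.7 15.6] yaw -0.025 z med 0.0747
top base 6430 c [0.6156 0.0505] size [527.2 535.6] yaw -0.502 z med 0.0043
side tin 330 c [0.6457 0.2262] size [55.5 58.2] yaw -1.348 z med 0.0630
side lowtread 707 c [0.6378 0.2128] size [ 85.9 150.2] yaw -0.109 z med 0.0359
side dishrim 505 c [0.6163 0.0469] size [49.5 96.5] yaw 0.041 z med 0.1341
side hightread 556 c [0.6261 0.0464] size [95.2 99.8] yaw -0.080 z med 0.0955
side trayrim 383 c [ 0.6071 -0.1166] size [ 64.  117.6] yaw -0.331 z med 0.0838
side midtread 320 c [ 0.6132 -0.1164] size [ 93.1 115.5] yaw -0.074 z med 0.0639
side bsq 389 c [ 0.4717 -0.3504] size [31.  31.9] yaw 1.553 z med 0.0375
side cap 137 c [ 0.4714 -0.3506] size [14.  17.2] yaw -0.463 z med 0.0725
side base 6308 c [0.6137 0.0451] size [527.3 537.5] yaw 1.340 z med 0.0042
```

View pics/ortho.png

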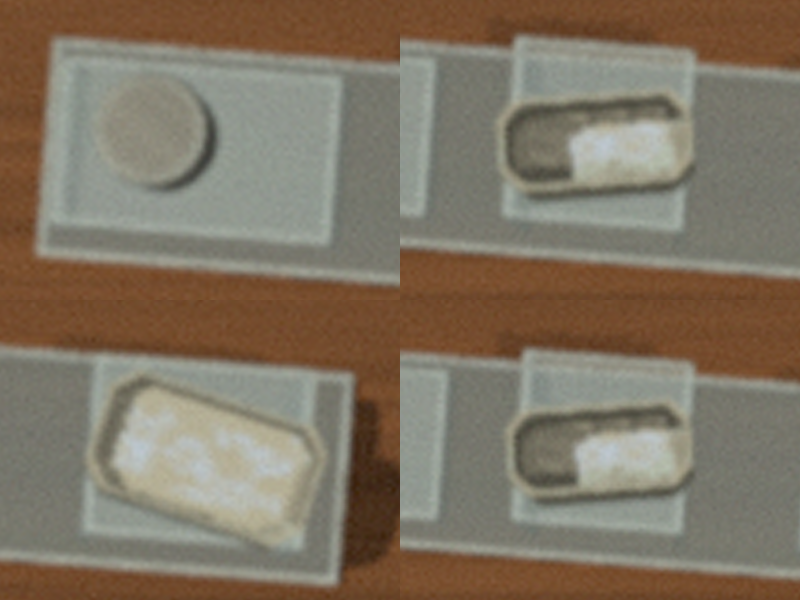

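The fits agree with the given sizes: low step (.638,.213), high (.625,.048), mid (.612,-.116), row yaw -0.078, and the heights fit. The crop shows the grey tin at panel pixel (155,130), so the choice holds. The tray is turned -0.305 and the dish +0.07. I'll start moving the tin.

```bash
cat > m.py <<'E'
from h import *
LOW,MID,HIGH=np.array([.6381,.2132,.035]),np.array([.6123,-.1158,.065]),np.array([.6252,.0487,.095]); ROW=-.078; CARRY=.27
def down(yaw): # closes along the object's x
    y=np.array([np.cos(yaw),np.sin(yaw),0]); z=np.array([0,0,-1.]); return np.column_stack([np.cross(y,z),y,z])
def best(p,yaw):
    q0=np.array(env.sense()["joint_positions"]); c=[]
    for k in(0,np.pi):
        q=solver.inverse_kinematics(p,down(yaw+k))
        if q is not None: c.append((np.abs(np.array(q)-q0).max(),k))
    return down(yaw+min(c)[1])
def above(xy,yaw,line=False):
    p=[xy[0],xy[1],CARRY]; R=best(p,yaw)
    if line:
        try: env.movel(p,R,rate=.3); return
        except env.PlanningError as e: print("line refused",e)
    env.reach(p,R)
def fz(): return np.array(env.sense()["wrist_force"])[2]
def pick(xy,yaw,z,squeeze):
    effector.release(); above(xy,yaw)
    env.movel([*xy,z+.05],rate=.25); env.movel([*xy,z],rate=.08)
    effector.grasp(squeeze); s=env.sense(); print("grip",s["gripper_width"],s["grasp_force"],"tcp",s["ee_pos"])
    env.movel([*xy,z+.02],rate=.08); env.movel([*xy,CARRY],rate=.25)
    s=env.sense(); print("lifted",s["gripper_width"],s["grasp_force"],"t",s["t"])
def place(xy,yaw,z):
    above(xy,yaw,True); env.movel([*xy,z+.04],rate=.25); env.movel([*xy,z+.004],rate=.06); env.pause(.2); f0=fz()
    for k in range(3,-4,-1):
        env.movel([*xy,z+k/1000],rate=.03); f=fz()
        if abs(f-f0)>2: break
    print("set at k",k,"df",f-f0,"width",env.sense()["gripper_width"])
    effector.release(); env.movel([*xy,z+.05],rate=.12); env.movel([*xy,CARRY],rate=.3); print("t",env.sense()["t"])
def snap(n,c=("top",)):
    for k in c:
        p,d=viewer.read_camera(k); cv2.imwrite(f"pics/{k}{n}.png",p[:,:,::-1]); np.savez(f"{k}{n}.npz",p=p,d=d)
def fit(n,c,r,lo,hi,cam="top"):
    C=cloud(cam,np.load(f"{cam}{n}.npz")["d"]).reshape(-1,3)
    m=(np.hypot(C[:,0]-c[0],C[:,1]-c[1])<r)&(C[:,2]>lo)&(C[:,2]<hi); a,b,g=rect(C[m,:2])
    print(cam,m.sum(),a,np.round(b,1),"yaw %.3f"%g,"z %.4f"%np.median(C[m,2])); return a,g
E
python3 - <<'E'
from m import *
for xy,z in((LOW,.037),(MID,.067),((.46,-.14),.013),((.4725,-.3495),.012)):
    print([None if (q:=solver.inverse_kinematics([xy[0],xy[1],zz],down(ROW+k))) is None else np.array(q) for k in(0,np.pi) for zz in (z,CARRY)])
pick((.644,.2295),ROW,.047,15)
place((.46,-.14),ROW,.013)
E
```

```text
[array([-0.6879,  0.7471,  0.4573,  1.6744, -0.4228,  0.82  , -0.1216]), array([-0.725 ,  0.4878,  0.5112,  1.5089, -0.2476,  1.2096, -0.2538]), array([-0.2161,  0.7245, -0.2241,  1.638 ,  0.2063,  0.8024,  2.534 ]), array([-0.3123,  0.4658, -0.0858,  1.4773,  0.0413,  1.2002,  2.6597])]
[array([-0.3318,  0.6786,  0.6457,  1.8058, -0.5329,  0.8382,  0.4963]), array([-0.466 ,  0.4552,  0.8273,  1.6532, -0.3559,  1.1912,  0.3666]), array([-0.678 ,  1.0977,  1.3334,  1.8255, -1.149 ,  1.2478, -2.1993]), array([-0.7148,  0.7164,  1.3503,  1.666 , -0.7156,  1.3544, -2.468 ])]
[array([-0.3319,  0.6139,  0.6949,  2.1689, -0.7132,  0.5989,  0.8086]), array([-0.6411,  0.1376,  0.9665,  1.9855, -0.1283,  1.081 ,  0.3036]), array([-0.7046,  1.0924,  1.3325,  2.1862, -1.2835,  1.1187, -1.8629]), array([-0.9408,  0.2861,  1.4005,  1.994 , -0.3145,  1.1179, -2.6256])]
[array([ 0.2706,  0.6678,  0.4081,  1.8994, -0.4138,  0.6577,  0.8543]), array([-0.2345,  0.4852,  1.1221,  1.7496, -0.4665,  1.2063,  0.9374]), array([-0.2602,  1.1943,  1.3296,  1.9301, -1.2842,  1.2268, -1.646 ]), array([-0.3301,  0.6348,  1.3564,  1.7536, -0.6458,  1.297 , -2.0419])]
grip 0.05464547341451365 15.000127289185912 tcp [0.6441 0.2296 0.0472]
lifted 0.055147858804702486 14.999962588608469 t 7.1083
set at k -1 df 2.853660334333462 width 0.054841395660979876
t 13.9583
```

```bash
python3 - <<'E'
from m import *
pick((.607,-.1158),-.305,.068,20)
place(LOW[:2],ROW,.038)
effector.release(); above((.45,.0),ROW); snap(1,("top","side"))
fit(1,LOW,.08,.048,.062); fit(1,(.46,-.14),.05,.018,.035); fit(1,(.6145,.048),.07,.125,.15)
E
```

```text
grip 0.061853995320459994 19.951864778995514 tcp [ 0.607  -0.1157  0.0682]
lifted 0.061941840487800943 19.94789868593216 t 18.1917
set at k 0 df 3.1340073866107145 width 0.06160027379073433
t 24.2417
top 273 [0.6388 0.213 ] [ 60.8 114. ] yaw -0.090 z 0.0542
top 596 [ 0.4606 -0.1397] [54.3 54.7] yaw 1.093 z 0.0279
top 308 [0.6149 0.0478] [44.8 91.5] yaw 0.072 z 0.1375
```

View pics/side1.png

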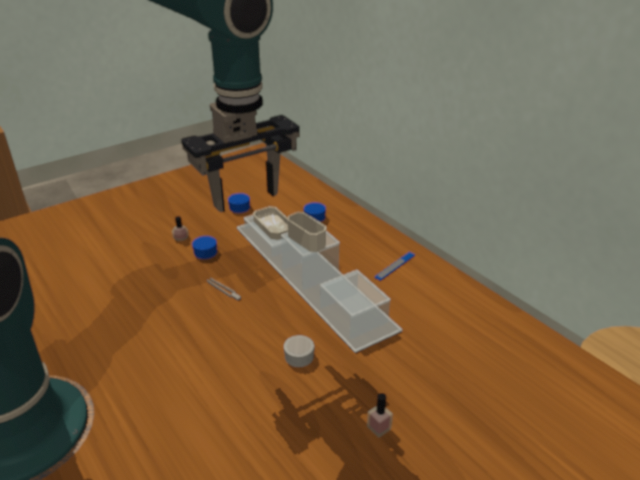

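The side view shows the tray on the low step at (272,222), the tin upright on the bare top at (299,351) and the middle step empty at (356,292). Next come the tin and then the dish.

```bash
python3 - <<'E'
from m import *
pick((.4606,-.1397),ROW,.012,15)
place(MID[:2],ROW,.077)
pick((.6147,.0478),.071,.117,15)
place((.6385,.2131),-.083,.061)
above((.45,-.05),ROW); snap(2,("top","side"))
fit(2,LOW,.08,.075,.095); fit(2,LOW,.08,.048,.062); fit(2,MID,.05,.085,.1); fit(2,(.4725,-.3495),.04,.02,.05)
p=np.load("side2.npz")["p"]; cv2.imwrite("pics/c2.png",cv2.resize(p[170:370,220:420],None,fx=3,fy=3,interpolation=2)[:,:,::-1])
E
```

```text
grip 0.05499129740243974 15.000229191791732 tcp [ 0.4607 -0.1396  0.0121]
lifted 0.05456532740574524 14.999936190142762 t 30.4
set at k -1 df 9.185924925554021 width 0.054375459521870895
t 35.9083
grip 0.04414628682659756 15.00005230307579 tcp [0.6147 0.0478 0.1171]
lifted 0.0439314868556 14.999905228614807 t 40.0167
set at k -1 df 7.107235348769976 width 0.04391875390122566
t 45.8417
top 232 [0.639  0.2138] [43.2 93.4] yaw -0.096 z 0.0820
top 358 [0.6386 0.2132] [ 60.4 113.3] yaw -0.096 z 0.0545
top 621 [ 0.6127 -0.1168] [53.  55.1] yaw -0.303 z 0.0926
top 176 [ 0.4732 -0.3491] [28.2 31. ] yaw -0.020 z 0.0370
```

View pics/c2.png

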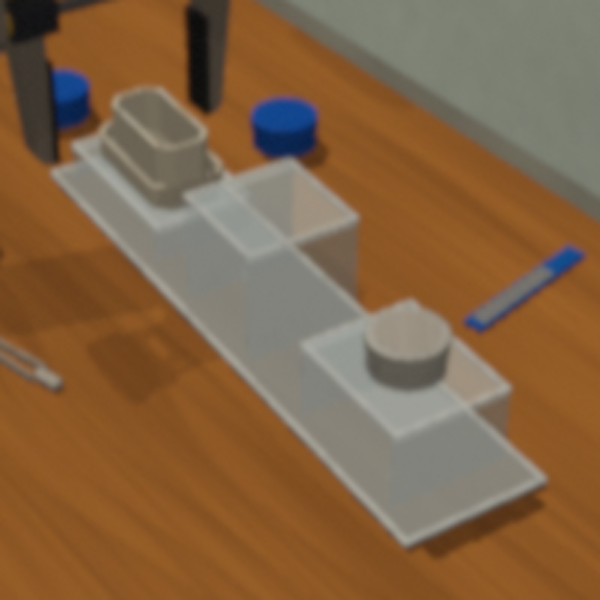

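The crop shows the dish nested in the tray at (160,145) and the tin centred on the middle step at (406,345); the highest step is bare at (272,205). Only the bottle is left.

```bash
python3 - <<'E'
from m import *
pick((.4725,-.3498),-.02,.013,12)
place(HIGH[:2],ROW,.108)
above((.42,-.15),ROW); env.pause(.5); snap(3,("top","side"))
fit(3,LOW,.08,.075,.095); fit(3,LOW,.08,.048,.062); fit(3,MID,.05,.085,.1); fit(3,HIGH,.04,.115,.145); fit(3,HIGH,.04,.155,.185)
p=np.load("side3.npz")["p"]; cv2.imwrite("pics/c3.png",cv2.resize(p[160:360,170:437],None,fx=3,fy=3,interpolation=2)[:,:,::-1])
E
```

```text
grip 0.030110437196194932 11.832526177167892 tcp [ 0.4724 -0.3498  0.013 ]
lifted 0.030320051788268763 11.834511905908585 t 52.7333
set at k -1 df 6.841809593674963 width 0.02986187225063256
t 59.25
top 230 [0.6391 0.2133] [43.5 93.1] yaw -0.103 z 0.0821
top 357 [0.6386 0.2133] [ 60.3 113.9] yaw -0.088 z 0.0544
top 618 [ 0.6127 -0.1165] [53.4 54.3] yaw -0.321 z 0.0927
top 189 [0.6247 0.0475] [29.1 30.2] yaw 1.528 z 0.1320
top 63 [0.6245 0.0475] [13.6 14. ] yaw 0.005 z 0.1701
```

View pics/c3.png

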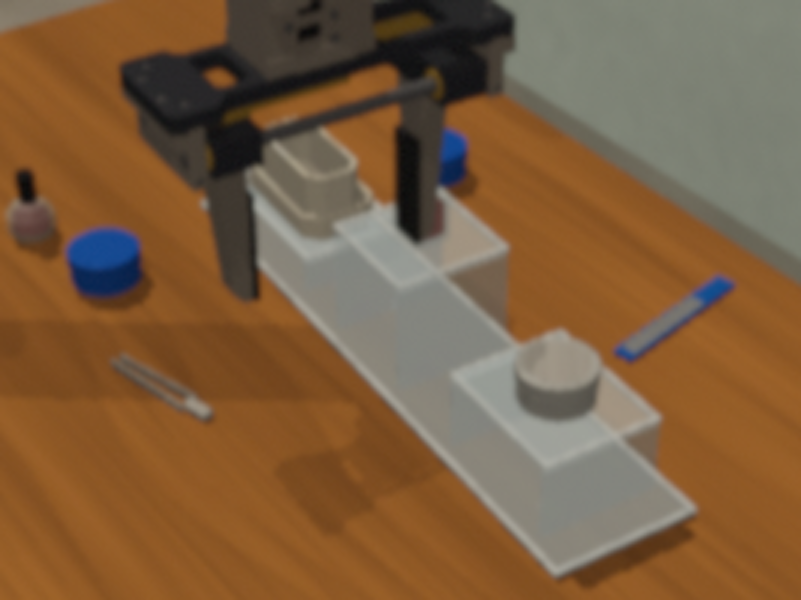

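A finger hides part of the bottle here, but the top depth has its body and cap on one axis at the right heights (.132 and .170). The dish at (315,180), the tin at (557,375) and the bystanders all look right, so I'm handing in.

```bash
python3 -c "
from m import *
print(workorder.finish_job())"
```

```text
the job is handed in; nothing more can be done
None
```

The job is handed in (no verdict came back): at my last look the tray (low step), tin (middle) and upright square bottle (highest) were each within about 2 mm of their step's centre, the dish was nested in the tray and lined up with it, and the round bottle, tweezers and nail file were left untouched, at about 60 s of the 125 s.

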